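# Clamp the white reference plate over the port of the colour meter

## Robot

A 7-joint arm with a two-finger parallel gripper is mounted at the origin on a cart in front of the work surface, level with it; the furniture and walls round the work are solid. World frame = base frame: x ahead of the robot, y to its left, z up, the work surface at z = 0. Lengths are in mm, angles in rad, forces in N, time in s.
With the tool pointing down it reaches from about 350 to 900 mm from the base axis. Payload 19.9 kg.
Tool frame: the origin (TCP) lies midway between the tips of the shut fingers; the grasp point (between the pads) lies 19 mm behind it; z points along the fingers, y is the direction in which the jaws open and shut (so a half turn about z gives the same grasp; the last joint's range is limited). The gripper opens to 85 mm and grips with 20 to 120 N. Pads are 22 mm wide; open, the fingers measure 114 mm over their backs; the gripper's body (76 mm by 85 mm) begins 54 mm behind the grasp point. The pads swing forward as they close: fully open they stand 13 mm farther back than shut.
Start: joints at [-1.188, 0.417, -0.01, 1.614, 0.005, 1.111, -0.053], TCP at [257.574, 569.436, 231.26] pointing down, gripper open.
Joint ranges: [-2.81, 2.81], [-0.39, 2.02], [-1.27, 1.25], [0.06, 2.57], [-1.19, 4.33], [0.19, 2], [-2.82, 2.82]. Speed limits (rad/s): [1.89, 1.89, 2.39, 2.39, 3.01, 3.01, 3.01].

## Interface

Orientations are given as [roll, pitch, yaw] about the fixed x, y, z axes, in that order (R = Rz(yaw) Ry(pitch) Rx(roll)).
In Python, from bench import ctrl gives the robot as it stands. The module is installed in compiled form; this text tells all that it offers.
- The arm moves only by the tool move_arm, never from a script. Its argument "motion" is a list of rows, each a list of 5 numbers: the shift along the tool's x, y, z in m, then the turn about the tool's z in rad, then the finger opening in m, from 0 to 0.0854. A call has 1 to 8 rows; each row shifts and turns the commanded pose from where the row before left it, along the tool's axes as they then stand; what a row does not reach is not made up. A row lasts 1/10 s, in which the tool goes at most 50 mm and 8.59 degrees, less where a joint would pass 70% of its speed; a pose out of reach is approached as far as the arm can. A call is refused whole if a number of a shift passes 0.05 or a number of a turn 0.15, either way. A call with a gripper value outside its range is refused whole. The fingers move at their own pace and stop on an object; "force" is the grip in N (left out, the last holds). Time passes only in rows, so rows that do not move let the fingers close. It gives the time, the measured TCP pose, the force and the opening at its end, in the units of the state.
- ctrl.observe(): the state, without advancing time (a new reading comes with each control period).
- ctrl.capture(name): name is "scene" or "side" or "wrist"; returns a dict with "img" (400x640x3 uint8, red, green, blue), "fx", "fy", "cx", "cy" (pixels), "k1" (the pictures are not rectified: a ray, as slopes to the right and down, at radius r is drawn at 1 + k1 r^2 times it, then the intrinsics apply), "rvec" (rotation vector, rad) and "tvec" (3), from world to camera coordinates, as OpenCV has them. Camera axes: x right, y down, z forward; pixel columns grow to the right and rows downward; lengths in mm; the calibration is good to about 2 mm. A picture is of the moment at which its call begins. There is no depth.
- ctrl.close_job(): hands the job in, once; it reports no verdict.
The state is a dict: "time_s": time; "joint_positions": joint angles; "qd": joint speeds; "joint_torque": joint torques, N m; "tool_pos": TCP position; "orientation": TCP orientation; "contact_force": force on the tool from outside, world axes, zero at the start; "torque": the same for the moment, N m; "grip_width": finger opening in mm.
Only numpy, scipy, OpenCV 4.12 (cv2) and the standard library are available. Lean on these libraries where they do the work, as an engineer would, in place of code of your own. Each camera call takes 0.05 s, during which the arm holds its last target. There are 200 camera calls.

## Task

Load the thin reference plate into the colour meter: push the dark grey wedge under the roller of the sprung clamp arm so that the arm stays propped open, then slide the thin carrier along its guides beneath the raised pad until it is fully home against the stop. Then draw the wedge out so that the arm clamps the plate, and stand the wedge on its base on the worktop. Leave the thick carrier (it does not fit the guides), the vials and the dropper bottle where they are.

Things in the scene. Friction and masses are not known exactly. Their poses are not given: they have to be found in the camera images.
- meter: Fixed low colour meter, white housing, aluminium deck 40 mm above the worktop (x -88..105, y -85..80 mm), dark round port in it. Origin on the worktop below the port; z up, x from front panel to rear hinge, y to the left. Arm, 22 mm wide, spans the channel along x; hinge pin at x 85, 20 mm over the deck. All of it, open arm too, stays under 45 mm over the deck.
- channel (a point): Mouth of the plate channel, at meter (0, -30, 40) mm: centre line, deck level; axes as the meter's. Two steel guides run along y from y -30 to +50, channel 59 mm wide, open at the right, where they flare 5 mm outward over y -49..-30. From y -20 on, lips overhang the channel 5 mm each side with 8.5 mm height below. Guides, lips and stop are at most 12 mm high.
- stop (a point): Middle of the stop's face that closes the channel at its left end, at meter (0, 46, 46) mm; axes as the meter's.
- pad (a point): Centre of the underside of the arm's rubber pad, 22 mm diameter, above the port (meter x 0, y 0). At rest 2.5 mm above the deck with upright sides: too low for any plate, and a plate cannot push it up. 12 to 13 mm above the deck when propped by the wedge.
- clamp_arm (a joint): Angle of the sprung arm (rad), 0 at rest, growing as the nose rises, to 0.5. A spring always drives it down (3 N at the roller at rest, 5 N open); it does not stay up by itself. About 0.04 with the pad flat on the 6 mm plate, 0.12 with the roller in the wedge's seat.
- roller (a point): Centre of the roller on the arm's nose, 12 mm diameter, 24 mm long, axis along the arm (meter x). At meter x -64, y 0 mm; underside 8 mm above the deck at rest, 26 mm when propped by the wedge.
- wedge: Loose dark grey wedge, 22 mm wide (x), 120 mm long (y), 70 g. Origin on the underside below the roller seat; z up. Thin tip (3 mm high) at y 61; ramp up to a crest 27.5 mm high at y 8..11; seat, a groove 26 mm high, y -10..8; 30 mm high tail to y -59. Goes in from the meter's right, on the deck, tip first toward meter +y, axes parallel, at meter x -64; fully in at meter y 0, where it stays.
- wedge_grip (a point): Middle of the wedge's upright handle, at wedge (0, -46, 42) mm; axes as the wedge's. The handle is 22 mm wide (x), 26 mm long (y), top 62 mm above the underside. Grip it across x. Pushing the wedge in takes about 6 N. It starts standing on the worktop, tip roughly toward world +y.
- carrier_thin: Loose grey metal plate 56 mm wide (x), 116 long (y), 6 thick, white ceramic square on it, 100 g. Origin at the centre of its underside; z up. Leading end at y 58. Goes in from the meter's right, leading end first toward meter +y, axes parallel. Home: on the deck, leading end at the stop, origin at meter x 0, y -12 mm. Starts flat on the worktop, lead end roughly to +y.
- thin_grip (a point): Middle of the thin carrier's black grip block, at carrier (0, -50, 34) mm; axes as the carrier's. The block is 14 mm along y, 26 mm along x, its top 50 mm above the underside. Behind the carriers stands a fixed dispenser 0.3 m tall (nearest point x 0.55, over y -0.3..0 m): carry round in front of it.
- carrier_thick: Loose thick carrier: same outline, grip block and frame as the thin one, but 13 mm thick and with a dark round dish in place of the white square. Not needed; too thick for the guides. Both carriers lie in front, to the right of the meter, in either order.
- vial_b: Glass sample vial with blue cap, 22 mm diameter, 48 mm high, near the front edge; origin at the centre of its underside. Leave it.
- vial_d: Glass sample vial with black cap, 22 mm diameter, 48 mm high, near the front edge; origin at the centre of its underside. Leave it.
- dropper: Brown reagent bottle with black cap, 34 mm diameter, 85 mm high; origin at the centre of its underside. Leave it.

How it is judged (in metres and radians):
On the way, in this order (a step that is already met when the one before it is completed fails the run):
1. the wedge stands on the deck with the roller in its seat and holds the arm open (value of joint clamp_arm above 0.108 rad and y of wedge in the frame of meter between -0.012 and 0.011 m and x of wedge in the frame of meter between -0.074 and -0.054 m and z of wedge in the frame of meter between 0.037 and 0.044 m), for 0.2 s.
2. with the arm still propped open, the thin carrier lies home against the stop, beneath the pad (value of joint clamp_arm above 0.108 rad and x of carrier_thin in the frame of meter between -0.003 and 0.003 m and y of carrier_thin in the frame of meter between -0.015 and -0.0095 m and z of carrier_thin in the frame of meter between 0.037 and 0.0425 m and angle between the y axis of carrier_thin and the y axis of meter, either way round below 0.06 rad and angle between carrier_thin's own z axis and vertical below 0.05 rad), for 0.2 s.
At the end, for the whole second after the job is handed in: The thin carrier lies in the guides on the deck, within 3 mm of the centre line and of the stop, square within 0.06 rad; the arm is down on it (joint 0.028 to 0.052); the wedge stands flat (0.1 rad) on its underside on the worktop; both are at rest (x of carrier_thin in the frame of meter between -0.003 and 0.003 m and y of carrier_thin in the frame of meter between -0.015 and -0.0095 m and z of carrier_thin in the frame of meter between 0.037 and 0.0425 m and angle between the y axis of carrier_thin and the y axis of meter, either way round below 0.06 rad and angle between carrier_thin's own z axis and vertical below 0.05 rad and value of joint clamp_arm between 0.028 and 0.052 rad and height (world z) of wedge between -0.006 and 0.006 m and angle between wedge's own z axis and vertical below 0.1 rad and linear speed of each of carrier_thin, wedge below 0.02 m/s); the robot touches nothing.
It fails at once if the thick carrier, a vial or the dropper bottle is moved by more than 25 mm (distance of any of carrier_thick, vial_b, vial_d, dropper from where it was at the start of the episode above 0.025 m).
It also fails if it takes over 69 s, if anything falls off the work surface, if the arm or the gripper's body presses on something with over 40 N, if the wrist force passes 120 N, or if a joint passes its speed limit or range.

## Working session

There is one attempt and no reset: what is moved stays moved. The work goes in short steps, Python scripts to look and compute and a tool call to move; the robot and the scene stay as the last step left them, time stands still between calls to the robot, and variables do not carry over. Pictures are saved under pics/ and viewed, about 8 in all and at most 12, crops included, and the job is handed in when it is done.

Besides the shell and the picture viewer there is one more tool, called after ">>>" by a JSON object that holds its "method" and its "body". move_arm: Moves the arm, as the interface text tells. Its arguments: {"type":"object","properties":{"motion":{"type":"array"},"force":{"type":"number"}},"required":["motion"]}

```bash
mkdir -p pics; cat > h.py <<'E'
import numpy as np, cv2
from bench import ctrl
def save(n):
    c=ctrl.capture(n); np.savez(f'{n}.npz',**c); return c
def load(n): return dict(np.load(f'{n}.npz'))
def ray(c,u,v):
    K=np.array([[c['fx'],0,c['cx']],[0,c['fy'],c['cy']],[0,0,1]],float)
    p=cv2.undistortPoints(np.array([[[u,v]]],float),K,np.array([float(c['k1']),0,0,0]))[0,0]
    R=cv2.Rodrigues(np.array(c['rvec'],float))[0]; o=-R.T@np.array(c['tvec'],float).ravel()
    return o,R.T@np.array([p[0],p[1],1])
def onz(c,u,v,z):
    o,d=ray(c,u,v); return o+d*(z-o[2])/d[2]
def proj(c,P):
    K=np.array([[c['fx'],0,c['cx']],[0,c['fy'],c['cy']],[0,0,1]],float)
    R=cv2.Rodrigues(np.array(c['rvec'],float))[0]
    q=(R@np.atleast_2d(P).T).T+np.array(c['tvec']).ravel(); q=q[:,:2]/q[:,2:]
    r2=(q**2).sum(1,keepdims=True); q=q*(1+float(c['k1'])*r2)
    return q*[c['fx'],c['fy']]+[c['cx'],c['cy']]
def tri(c1,p1,c2,p2):
    o1,d1=ray(c1,*p1);o2,d2=ray(c2,*p2)
    t=np.linalg.lstsq(np.c_[d1,-d2],o2-o1,rcond=None)[0]
    a=o1+t[0]*d1;b=o2+t[1]*d2; return (a+b)/2,np.linalg.norm(a-b)
E
python3 - <<'E'
from h import *
for n in('scene','side'):
    c=save(n); im=c['img'][:,:,::-1]; cv2.imwrite(f'pics/{n}0.png',cv2.resize(im,(800,500),interpolation=cv2.INTER_CUBIC))
    o,d=ray(c,320,200);print(n,o,d/np.linalg.norm(d),c['fx'],c['k1'])
print(ctrl.observe())
E
```

```text
scene [-483.55949733 -811.70271863  841.74473069] [ 0.67290451  0.52893328 -0.51713549] 499.16113335068627 -0.08561304843358947
side [ 206.54154697 -826.94960933  793.64774587] [ 0.29037007  0.71234144 -0.63894828] 402.0521712786202 0.02765847366030749
{'time_s': 0.1, 'joint_positions': array([-1.18752542,  0.41793341, -0.0102971 ,  1.61409729,  0.00471942,
        1.11069269, -0.05302809]), 'qd': array([ 0.00200378, -0.00073292,  0.00063935, -0.00249222,  0.00146235,
       -0.00010726, -0.00118531]), 'joint_torque': array([ 2.57792592e-03, -8.65830874e+01,  6.81235939e-01, -4.35637236e+01,
        1.92766555e-02,  4.71092382e-03,  7.12143424e-05]), 'tool_pos': array([257.46069706, 569.17401931, 230.71793761]), 'orientation': array([-3.14048997e+00,  1.05650676e-04,  2.71680487e+00]), 'contact_force': array([ 0.78038284, -0.69136246, -0.27735933]), 'torque': array([-0.01670131,  0.04790145, -0.02458466]), 'grip_width': 85.51294917736077}
```

View pics/scene0.png

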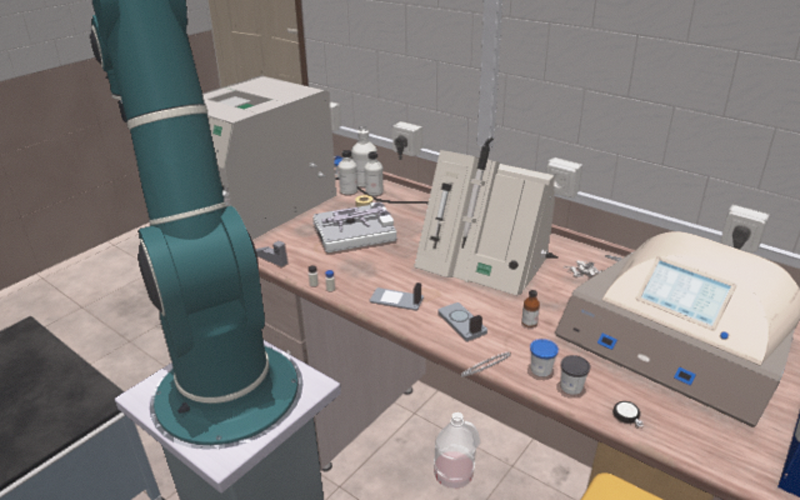

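View pics/side0.png

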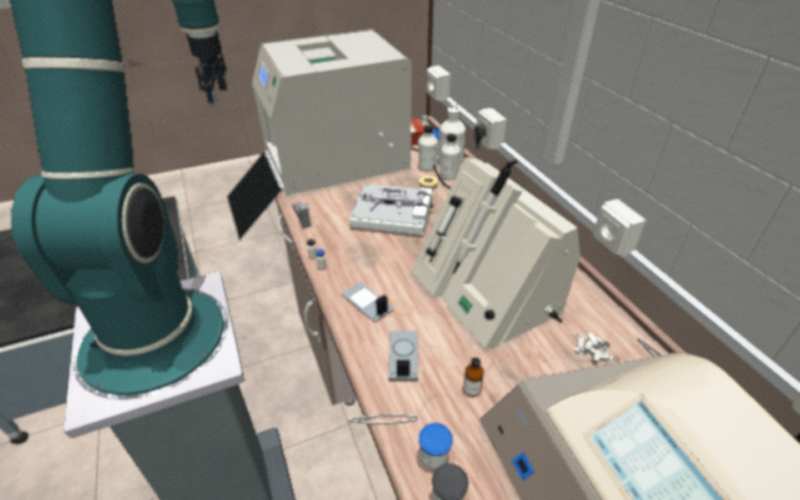

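The scene view shows the wedge at (272,253), meter (355,228), vials (313,277) and (330,283), thin carrier (397,298), thick carrier (462,320) and dropper (531,310), all in display pixels (×1.25). The side view shows the same layout.

```bash
python3 - <<'E'
from h import *
s=load('scene');d=load('side')
for nm,a,b in [('wedge handle top',(280,245),(299,206)),('meter ctr',(355,226),(392,205)),('thin grip top',(417,286),(381,297)),('thin white',(391,298),(365,298)),('thick grip top',(475,318),(403,362)),('vialblack',(313,267),(311,241)),('vialblue',(329,273),(320,252)),('dropper top',(532,293),(476,362))]:
    p,e=tri(s,np.array(a)/1.25,d,np.array(b)/1.25);print(nm,p.round(),e.round(1))
a=cv2.resize(s['img'][150:290,195:400],(800,546),interpolation=cv2.INTER_CUBIC)
cv2.imwrite('pics/c1.png',a[:,:,::-1])
E
```

```text
wedge handle top [367. 231.  72.] 6.5
meter ctr [604. 198.  31.] 8.1
thin grip top [ 449. -124.   48.] 3.2
thin white [433. -62.  -3.] 0.1
thick grip top [ 428. -292.   45.] 0.6
vialblack [364. 116.  50.] 0.2
vialblue [373.  74.  45.] 0.4
dropper top [ 537. -365.   78.] 1.1
```

View pics/c1.png

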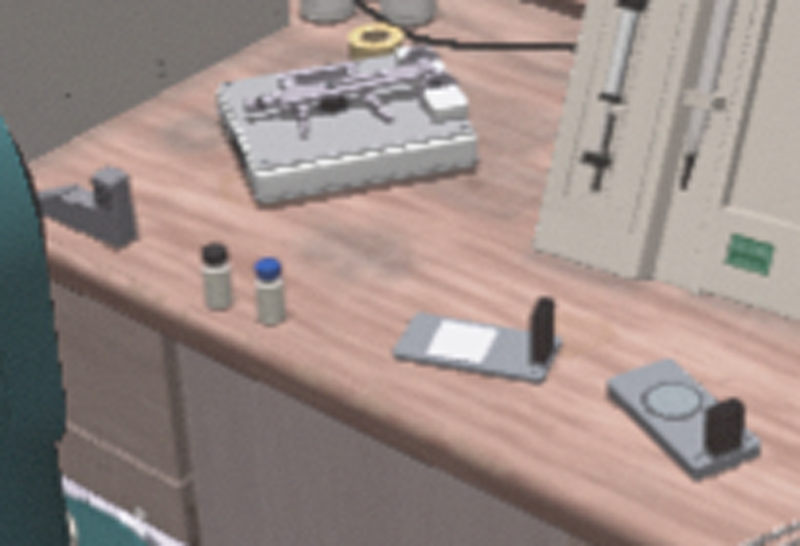

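>>> {"method": "move_arm", "body": {"motion": [[0,0,-0.015,0.1432,0.085],[0,0,-0.015,0.1432,0.085],[0,0,-0.015,0.1432,0.085],[0,0,-0.015,0.1432,0.085],[0,0,-0.015,0.1432,0.085],[0,0,-0.015,0.1432,0.085],[0,0,-0.015,0.1432,0.085],[0,0,-0.015,0.1436,0.085]]}}

```text
time_s: 0.9
tool_pos: [257.5, 569.3, 351.5]
orientation: [-3.141, 0.001, 1.565]
contact_force: [-0.2, -0.3, -0.1]
grip_width: 84.6
```

>>> {"method": "move_arm", "body": {"motion": [[-0.04,0.025,0,0,0.085],[-0.04,0.025,0,0,0.085],[-0.04,0.025,0,0,0.085],[-0.04,0.025,0,0,0.085],[-0.04,0.025,0,0,0.085],[-0.04,0.025,0,0,0.085],[-0.04,0.025,0,0,0.085],[0,0,0,0,0.085]]}}

```text
time_s: 1.7
tool_pos: [435.7, 283.7, 351.6]
orientation: [3.141, 0.001, 1.563]
contact_force: [-0.1, 0.8, 0.1]
grip_width: 85.1
```

```bash
python3 - <<'E'
from h import *
c=save('wrist'); cv2.imwrite('pics/w1.png',c['img'][:,:,::-1])
o,d=ray(c,320,200);print(o,d,c['fx'],c['k1'])
s=ctrl.observe();print(s['tool_pos'],s['orientation'],s['time_s'],s['joint_positions'])
E
```

```text
[436.7170905  367.86201786 495.04294808] [ 0.00866919 -0.33003645 -0.94402359] 297.3028669384015 -0.03105815204484027
[434.0012197  286.7286162  351.40155387] [3.14133029e+00 2.21710969e-04 1.56580847e+00] 1.75 [-0.98882956  0.13495851  0.38704216  1.72178489 -0.05245986  1.29499709
 -0.59566432]
```

View pics/w1.png

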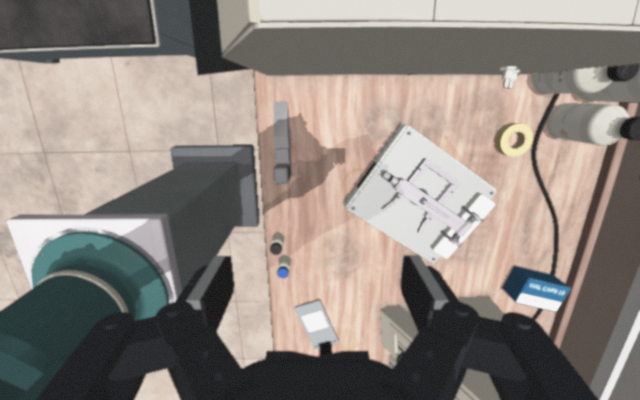

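The wrist view shows the wedge as a vertical strip at (282,100–185), handle at its lower end. The meter deck corners are at (407,125), (346,207), (435,260), (495,190), with the hinge at lower right, so meter yaw is about −33°. The thin carrier is at (316,322).

```bash
python3 - <<'E'
from h import *
c=load('wrist');im=c['img']
hsv=cv2.cvtColor(im,cv2.COLOR_RGB2HSV)
# wedge
roi=np.zeros(im.shape[:2],np.uint8);roi[95:192,268:296]=1
print('V row profile', [(r,int(hsv[r,281,2]),int(hsv[r,281,1])) for r in range(96,192,4)])
m=((hsv[...,1]<50)&(hsv[...,2]<125)).astype(np.uint8)*roi
ct=max(cv2.findContours(m,0,2)[0],key=cv2.contourArea);r=cv2.minAreaRect(ct);b=cv2.boxPoints(r);print('wedge',b.round(1).tolist())
for p in b: print(onz(c,*p,30).round(1),onz(c,*p,62).round(1))
# meter
roi[:]=0;roi[100:275,335:505]=1
m=((hsv[...,1]<30)&(hsv[...,2]>120)).astype(np.uint8)*roi
ct=max(cv2.findContours(m,0,2)[0],key=cv2.contourArea);b=cv2.boxPoints(cv2.minAreaRect(ct))
P=np.array([onz(c,*p,40)[:2] for p in b]);print('meter',b.round(1).tolist(),P.round(1).tolist(),P.mean(0))
e=[P[i]-P[i-1] for i in range(4)];print([(np.linalg.norm(x).round(1),np.degrees(np.arctan2(x[1],x[0])).round(1)) for x in e])
cv2.imwrite('pics/w1c.png',np.hstack([cv2.resize(im[90:195,262:312],(276,580),interpolation=2),cv2.resize(im[110:270,338:503],(520,504),interpolation=2)[:580] if 0 else cv2.copyMakeBorder(cv2.resize(im[110:270,338:503],(520,504),interpolation=2),0,76,0,0,0)])[:,:,::-1])
E
```

```text
V row profile [(96, 222, 59), (100, 213, 49), (104, 175, 3), (108, 174, 3), (112, 176, 1), (116, 176, 1), (120, 130, 0), (124, 127, 4), (128, 130, 6), (132, 132, 2), (136, 136, 4), (140, 138, 6), (144, 139, 4), (148, 125, 6), (152, 137, 2), (156, 137, 4), (160, 138, 4), (164, 89, 9), (168, 109, 2), (172, 133, 2), (176, 133, 4), (180, 131, 4), (184, 147, 50), (188, 156, 64)]
wedge [[274.0, 119.0], [291.0, 119.0], [291.0, 182.0], [274.0, 182.0]]
[371.9 336.4  30. ] [376.4 338.5  62. ]
[397.7 336.1  30. ] [400.4 338.3  62. ]
[394.1 236.7  30. ] [397.  245.7  62. ]
[366.5 237.   30. ] [371.3 246.   62. ]
meter [[341.5, 205.3000030517578], [402.6000061035156, 120.4000015258789], [503.5, 192.8000030517578], [442.3999938964844, 277.79998779296875]] [[476.0, 199.2], [565.0, 333.5], [740.1, 218.1], [659.9, 58.4]] [610.26224411 202.2658528 ]
[(np.float64(231.7), np.float64(142.6)), (np.float64(161.1), np.float64(56.4)), (np.float64(209.7), np.float64(-33.4)), (np.float64(178.7), np.float64(-116.6))]
```

View pics/w1c.png

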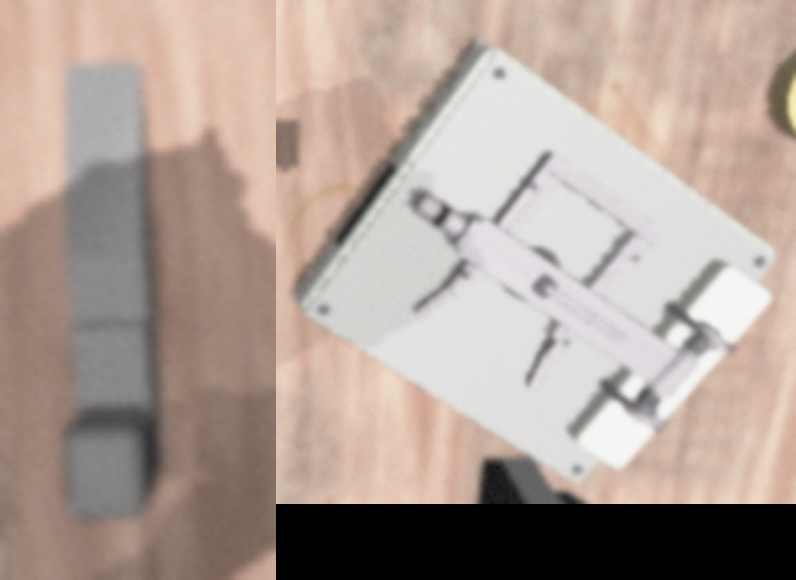

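The crop shows the wedge handle top centred at image (281,175.7) and the tip end at (280.7,101.2). The four deck screws are clear, and the roller is near crop (437,208).

```bash
cat >> h.py <<'E'
def rigid(A,B):
    A=np.array(A);B=np.array(B)[:,:2];a=A.mean(0);b=B.mean(0);H=(A-a).T@(B-b)
    th=np.arctan2(H[0,1]-H[1,0],H[0,0]+H[1,1]);R=np.array([[np.cos(th),-np.sin(th)],[np.sin(th),np.cos(th)]])
    return th,b-R@a,((A-a)@R.T-(B-b))
E
python3 - <<'E'
from h import *
c=load('wrist')
h=onz(c,281,175.7,62);t=onz(c,280.7,101.2,3);print('handle',h,'tip',t,'yaw',np.arctan2(*(t-h)[[1,0]])-np.pi/2, np.linalg.norm((t-h)[:2]))
px=lambda x,y:(338+(x-276)/3.1515,110+y/3.15)
S=np.array([onz(c,*px(*p),40) for p in [(499,73),(322,310),(577,470),(759,261)]])
print(S.round(1),[np.linalg.norm(S[i]-S[i-1]).round(1) for i in range(4)])
d=8
th,o,e=rigid([(-88+d,80-d),(-88+d,-85+d),(105-d,-85+d),(105-d,80-d)],S);print('meter yaw',th,o,e.round(1).tolist())
r=onz(c,*px(437,208),52);R=np.array([[np.cos(th),-np.sin(th)],[np.sin(th),np.cos(th)]]);print('roller in meter',R.T@(r[:2]-o))
for nm,a,b,z in [('thin',(325,346),(314,320),6)]: print(nm,onz(c,*b,z))
print(ctrl.observe()['tool_pos'])
E
```

```text
handle [382.37188282 255.70883671  62.        ] tip [380.19550973 361.78156499   3.        ] yaw 0.020514865621689804 106.09505306796578
[[575.9 314.5  40. ]
 [494.2 193.6  40. ]
 [639.1  96.8  40. ]
 [719.7 218.2  40. ]] [np.float64(173.1), np.float64(145.9), np.float64(174.3), np.float64(145.7)]
meter yaw -0.5896098399533128 [601.56162217 212.60839047] [[-0.8, 2.4], [-2.0, -0.5], [0.2, -2.2], [2.5, 0.3]]
roller in meter [-66.33779709   1.79740482]
thin [427.44123655 -61.43549691   6.        ]
[434.0012197  286.7286162  351.40155387]
```

>>> {"method": "move_arm", "body": {"motion": [[-0.016,-0.026,0.02,-0.025,0.085],[-0.015,-0.026,0.046,0,0.085],[0,0,0.046,0,0.085],[0,0,0.046,0,0.085],[0,0,0.046,0,0.085],[0,0,0.046,0,0.085],[0,0,0.046,0,0.085],[0,0,0.03,0,0.085]]}}

```text
time_s: 2.55
tool_pos: [381.6, 259.1, 26.5]
orientation: [-3.139, 0.002, 1.597]
contact_force: [0.4, 0.7, 0.3]
grip_width: 84.9
```

>>> {"method": "move_arm", "body": {"motion": [[0,0,0,0,0.085],[0,0,0,0,0.06],[0,0,0,0,0.03],[0,0,0,0,0.01],[0,0,0,0,0.01],[0,0,0,0,0.01],[0,0,0,0,0.01],[0,0,0,0,0.01]], "force": 70}}

```text
time_s: 3.35
tool_pos: [383.6, 259.8, 30.3]
orientation: [3.141, -0.001, 1.596]
contact_force: [-2.4, -0.6, 13.4]
grip_width: 21.1
```

>>> {"method": "move_arm", "body": {"motion": [[0,0,-0.03,0,0.01],[0,0,-0.04,0.05,0.01],[0,0,0,0.12,0.01],[0,0,0,0.12,0.01],[0,0,0,0.12,0.01],[0,0,0,0.12,0.01],[0,0,0,0.085,0.01],[-0.02,0,0,0,0.01]]}}

```text
time_s: 4.15
tool_pos: [372.9, 243.9, 99.8]
orientation: [3.141, -0.001, 0.979]
contact_force: [0.5, -0.3, -0.6]
grip_width: 21.0
```

>>> {"method": "move_arm", "body": {"motion": [[-0.03,0,0,0,0.01],[-0.03,0.01,0,0,0.01],[0,0.03,0,0,0.01],[0,0.04,0,0,0.01],[0,0.035,0,0,0.01],[0,0.028,0,0,0.01],[0,0,0,0,0.01],[0,0,0,0,0.01]]}}

```text
time_s: 4.95
tool_pos: [457.6, 112.8, 99.5]
orientation: [-3.142, 0.0, 0.98]
contact_force: [0.6, 0.3, -0.4]
grip_width: 20.8
```

```bash
python3 - <<'E'
from h import *
c=save('wrist'); cv2.imwrite('pics/w2.png',cv2.resize(c['img'],(800,500),interpolation=2)[:,:,::-1])
s=ctrl.observe();print(s['tool_pos'],s['orientation'],s['time_s'],s['grip_width'],s['contact_force'])
E
```

```text
[457.06276662 113.34505193  99.44740715] [-3.14113267e+00  1.63945376e-04  9.80769582e-01] 5.0 20.847349886938655 [-0.95971229 -1.62681485 -0.7439106 ]
```

View pics/w2.png

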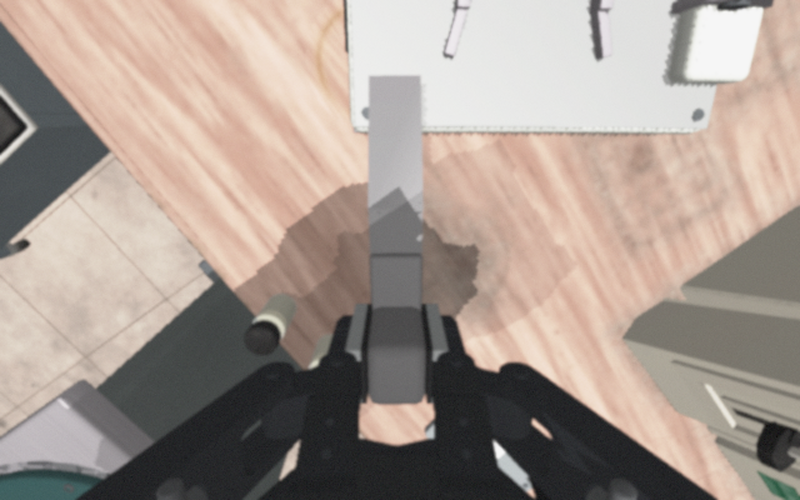

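The held wedge is straight in the tool. Its tip edge is at (369–421, 76). The two right-hand deck screws are at (367,114) and (698,115), the deck edge is at v≈131, and the guide flare ends are at (448,55) and (603,55).

```bash
python3 - <<'E'
from h import *
c=load('wrist');s=ctrl.observe();T=s['tool_pos'];yaw=s['orientation'][2]
a,b=[onz(c,u/1.25,v/1.25,40) for u,v in [(367,114),(698,115)]]
print(a,b,np.linalg.norm(b-a)); th=np.arctan2(*(b-a)[[1,0]])
R=np.array([[np.cos(th),-np.sin(th)],[np.sin(th),np.cos(th)]])
o=((a+b)/2)[:2]-R@np.array([8.5,-75.4]);print('meter',th,o)
f=lambda p:R.T@(p[:2]-o)
print('edges',[f(onz(c,u/1.25,v/1.25,40)).round(1) for u,v in [(352,131),(450,131),(650,131),(708,131)]])
print('flares',[f(onz(c,u/1.25,v/1.25,50)).round(1) for u,v in [(448,55),(603,55)]])
t=[onz(c,u/1.25,76/1.25,72) for u in(369,421)];h=[onz(c,396/1.25,v/1.25,131) for v in(308,402)]
print('tip',[f(x) for x in t],'handle',[f(x) for x in h],'tcp',f(T),'tool yaw rel',yaw-np.pi/2-th)
E
```

```text
[493.79899447 194.13985167  40.        ] [638.72117159  97.7027813   40.        ] 174.07626478379342
meter -0.5871531636689924 [600.95474177 213.40235572]
edges [array([-86.6, -83.8]), array([-35.4, -84. ]), array([ 71.1, -83.8]), array([103.1, -83.4])]
flares [array([-39. , -49.4]), array([ 34.7, -49. ])]
tip [array([-74.88851766, -60.72448228]), array([-52.90843469, -60.84316921])] handle [array([ -63.88084895, -138.80402193]), array([ -64.09644159, -178.1238001 ])] tcp [ -64.36204888 -163.01500304] tool yaw rel -0.0028735812823064144
```

>>> {"method": "move_arm", "body": {"motion": [[0.01,0,0.01,0,0.01],[0.01,0,0.01,0,0.01],[0.01,0,0.005,0.003,0.01],[0,0,0.003,0,0.01],[0,0,0.0015,0,0.01],[0,0,0,0,0.01],[0.01,0,0,0,0.01],[0.01,0,0,0,0.01]]}}

```text
time_s: 5.8
tool_pos: [485.6, 154.5, 70.2]
orientation: [3.142, 0.0, 0.977]
contact_force: [-2.7, -3.4, 5.2]
grip_width: 21.1
```

>>> {"method": "move_arm", "body": {"motion": [[0.009,0,0,0,0.01],[0.009,0,0,0,0.01],[0.009,0,0,0,0.01],[0.009,0,0,0,0.01],[0.009,0,0,0,0.01],[0.009,0,0,0,0.01],[0.009,0,0,0,0.01],[0,0,0,0,0.01]]}}

```text
time_s: 6.6
tool_pos: [521.4, 207.0, 70.4]
orientation: [3.141, 0.0, 0.978]
contact_force: [-0.5, -2.2, 10.1]
grip_width: 21.1
```

```bash
cat >> h.py <<'E'
TH=-0.5875;O=np.array([601.0,213.2])
RM=np.array([[np.cos(TH),-np.sin(TH)],[np.sin(TH),np.cos(TH)]])
def mf(p): return RM.T@(np.array(p)[:2]-O)
E
python3 - <<'E'
from h import *
s=ctrl.observe();print(mf(s['tool_pos']),s['tool_pos'],s['contact_force'],s['grip_width'])
c=save('wrist'); cv2.imwrite('pics/w3.png',cv2.resize(c['img'],(800,500),interpolation=2)[:,:,::-1])
E
```

```text
[-62.78351222 -49.30144553] [521.41656248 206.96474458  70.35634386] [-0.45904618 -2.1666515  10.07100168] 21.097570568619968
```

View pics/w3.png

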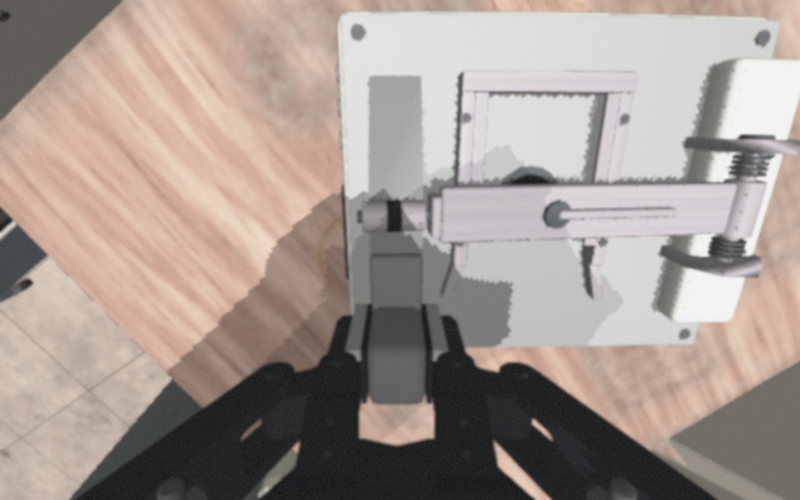

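The roller (at about (393,215)) is up on the wedge near the crest, and the wedge is straight. About 8 mm remains.

>>> {"method": "move_arm", "body": {"motion": [[0.004,0,0,0,0.01],[0.004,0,0,0,0.01],[0,0,0,0,0.01],[0,0,0,0,0.01]]}}

```text
time_s: 7.05
tool_pos: [525.6, 213.0, 70.4]
orientation: [3.141, 0.0, 0.977]
contact_force: [-2.9, -4.5, 11.4]
grip_width: 21.1
```

```bash
python3 - <<'E'
from h import *
s=ctrl.observe();print(mf(s['tool_pos']),s['tool_pos'],s['contact_force'],s['grip_width'])
c=save('wrist'); T=mf(s['tool_pos'])
for z in (43,): print('tip',[mf(onz(c,u/1.25,76/1.25,z)) for u in (369,421)])
a=[mf(onz(c,u/1.25,v/1.25,40)) for u,v in []]
old=cv2.imread('pics/w3.png'); cv2.imwrite('pics/w4.png',cv2.resize(c['img'],(800,500),interpolation=2)[:,:,::-1][:360,300:800])
E
```

```text
[-62.70894679 -41.94979405] [525.55351306 213.04240691  70.37217874] [-2.93533619 -4.45745486 11.39697028] 21.128182022213142
tip [array([-73.72933152,  60.54379856]), array([-51.76227912,  60.37986207])]
```

View pics/w4.png

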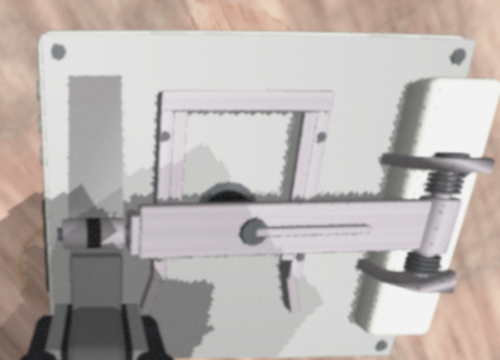

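>>> {"method": "move_arm", "body": {"motion": [[0,0,0,0,0.05],[0,0,0,0,0.05],[0,0,0,0,0.05],[0,0,-0.01,0,0.05],[0,0,-0.04,0,0.05],[0,0,-0.04,0,0.085],[-0.03,-0.03,-0.03,0,0.085],[-0.04,-0.03,0,0,0.085]]}}

```text
time_s: 7.9
tool_pos: [439.1, 190.0, 192.1]
orientation: [3.139, -0.005, 0.978]
contact_force: [1.1, 0.1, 0.2]
grip_width: 84.8
```

>>> {"method": "move_arm", "body": {"motion": [[-0.04,-0.02,0,-0.13,0.085],[0,0,0,-0.13,0.085],[0,0,0,-0.13,0.085],[0,0,0,-0.13,0.085],[0,0,0,-0.13,0.085],[0,0,0,-0.13,0.085],[0,0,0,-0.13,0.085],[0,0,0,-0.02,0.085]]}}

```text
time_s: 8.7
tool_pos: [399.0, 167.2, 189.3]
orientation: [3.141, -0.0, 1.911]
contact_force: [0.3, -0.4, -0.1]
grip_width: 84.6
```

```bash
python3 - <<'E'
from h import *
s=ctrl.observe();print(s['tool_pos'],s['orientation'],s['contact_force'],s['grip_width'],s['time_s'],s['joint_positions'].round(2))
y=s['orientation'][2];d=np.array([440,-100])-s['tool_pos'][:2]
print('tool shift to (440,-100):',np.cos(y)*d[0]+np.sin(y)*d[1],np.sin(y)*d[0]-np.cos(y)*d[1])
E
```

```text
[399.00354181 167.24576418 189.34228544] [ 3.14104655e+00 -1.78554643e-04  1.91057702e+00] [ 0.33101831 -0.37671206 -0.10500373] 84.5797326997463 8.7 [-0.94  0.13  0.51  2.13 -0.08  0.9  -0.04]
tool shift to (440,-100): -265.63004330769814 -50.41515794031763
```

>>> {"method": "move_arm", "body": {"motion": [[-0.04,-0.008,0,0,0.085],[-0.04,-0.008,0,0,0.085],[-0.04,-0.008,0,0,0.085],[-0.04,-0.008,0,0,0.085],[-0.04,-0.008,0,0,0.085],[-0.03,-0.01,0,0,0.085],[0,0,0,0,0.085],[0,0,0,0,0.085]]}}

```text
time_s: 9.5
tool_pos: [427.7, -66.6, 189.0]
orientation: [3.141, 0.0, 1.904]
contact_force: [0.6, 0.5, -0.0]
grip_width: 84.9
```

```bash
python3 - <<'E'
from h import *
c=save('wrist'); cv2.imwrite('pics/w5.png',cv2.resize(c['img'],(800,500),interpolation=2)[:,:,::-1])
s=ctrl.observe();print(s['tool_pos'],s['orientation'],s['time_s'])
E
```

```text
[427.76080419 -65.80078711 188.97084536] [ 3.14142661e+00 -1.50362970e-04  1.90590675e+00] 9.55
```

View pics/w5.png

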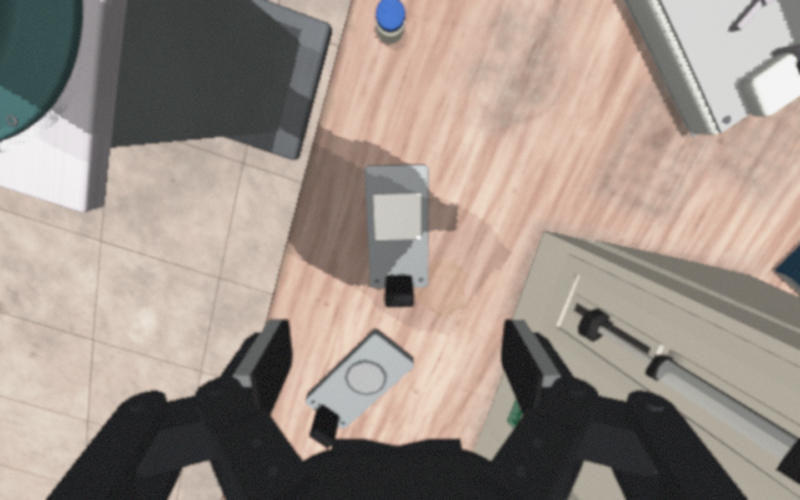

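The thin carrier's lead corners are at (366,166) and (426,165), its rear holes at (376,281) and (421,280), and the black block top is about (400,298). The thick carrier lies behind at (365,378).

```bash
python3 - <<'E'
from h import *
c=load('wrist');g=lambda u,v,z:onz(c,u/1.25,v/1.25,z)
l=g(366,166,6);r=g(426,165,6);h1=g(376,281,6);h2=g(421,280,6);b=g(399.5,298,50);k=g(366,378,13);kb=g(325,428,50)
print(l,r,np.linalg.norm(l-r),b,'thick',k,kb)
lead=(l+r)/2;hm=(h1+h2)/2
for n,p in(('holes',hm),('block',b)):
    d=lead-p;print(n,np.linalg.norm(d[:2]),np.arctan2(d[1],d[0])-np.pi/2)
w=r-l;print('yaw from lead',np.arctan2(w[1],w[0]))
s=ctrl.observe();y=s['orientation'][2]
d=lead-hm;a=np.arctan2(d[1],d[0]);G=lead[:2]-108*np.array([np.cos(a),np.sin(a)]);print('grip est',G)
for q in(G,b[:2]):
  d=q-s['tool_pos'][:2];print('shift',np.cos(y)*d[0]+np.sin(y)*d[1],np.sin(y)*d[0]-np.cos(y)*d[1])
E
```

```text
[388.73521626 -30.45837838   6.        ] [437.53739953 -12.75542944   6.        ] 51.91384683801864 [ 450.05884971 -119.8461125    50.        ] thick [ 453.87372069 -235.45599963   13.        ] [ 427.71565237 -276.00773192   50.        ]
holes 108.37980074481305 0.35361252623451334
block 104.94863599909387 0.35950973843920786
yaw from lead 0.34798715459862006
grip est [ 450.53552758 -122.92471264]
shift -61.43635198074988 2.721313897957092
shift -58.37223534893073 3.283621570358516
```

>>> {"method": "move_arm", "body": {"motion": [[-0.03,0.0015,0,-0.019,0.07],[-0.03,0.0015,0.01,0,0.06],[0,0,0.04,0,0.06],[0,0,0.04,0,0.06],[0,0,0.04,0,0.06],[0,0,0.03,0,0.06],[0,0,0.009,0,0.06],[0,0,0,0,0.06]]}}

```text
time_s: 10.35
tool_pos: [450.7, -121.1, 19.5]
orientation: [-3.14, -0.001, 1.927]
contact_force: [1.3, -0.2, 0.7]
grip_width: 60.3
```

>>> {"method": "move_arm", "body": {"motion": [[0,0,0,0,0.04],[0,0,0,0,0.03],[0,0,0,0,0.02],[0,0,0,0,0.015],[0,0,0,0,0.015],[0,0,0,0,0.015],[0,0,0,0,0.015]], "force": 60}}

```text
time_s: 11.05
tool_pos: [452.0, -121.6, 21.4]
orientation: [3.139, 0.001, 1.927]
contact_force: [-1.9, 1.7, 18.4]
grip_width: 25.0
```

>>> {"method": "move_arm", "body": {"motion": [[0,0,-0.02,0,0.015],[0,0,-0.04,0,0.015],[0.02,0,-0.02,0,0.015],[0.035,0.009,0,0,0.015],[0.04,0.009,0,0,0.015],[0.034,0.009,0,0,0.015],[0,0,0,0.1,0.015],[0,0,0,0.124,0.015]]}}

```text
time_s: 11.85
tool_pos: [431.4, 10.1, 100.6]
orientation: [3.14, -0.001, 1.701]
contact_force: [-0.0, -0.6, -0.5]
grip_width: 25.0
```

>>> {"method": "move_arm", "body": {"motion": [[0,0,0,0.12,0.015],[0,0,0,0.12,0.015],[0,0,0,0.12,0.015],[0,0,0,0.12,0.015],[0,0,0,0.12,0.015],[0,0,0,0.12,0.015],[0,0,0,0,0.015],[0,0,0,0,0.015]]}}

```text
time_s: 12.65
tool_pos: [431.4, 8.9, 100.2]
orientation: [3.141, -0.001, 0.987]
contact_force: [-0.4, -0.6, -0.8]
grip_width: 25.0
```

```bash
python3 - <<'E'
from h import *
s=ctrl.observe();print(s['tool_pos'],s['orientation'],s['contact_force'],s['grip_width'],s['time_s'],mf(s['tool_pos']))
E
```

```text
[431.39825125   8.90805149 100.1886297 ] [ 3.14131919e+00 -6.22079832e-04  9.86749207e-01] [-0.36433315 -0.62203893 -0.83787673] 24.978121989576096 12.65 [ -27.92911467 -264.04529528]
```

Target Y −168, X 0: tool x +0.095, tool y +0.028.

>>> {"method": "move_arm", "body": {"motion": [[0.01,0.008,0,0,0.015],[0.025,0.01,0,0,0.015],[0.03,0.01,0,0,0.015],[0.02,0,0,0,0.015],[0.01,0,0,0,0.015],[0,0,0,0,0.015],[0,0,0,0,0.015]]}}

```text
time_s: 13.35
tool_pos: [506.8, 71.4, 99.8]
orientation: [-3.141, 0.0, 0.983]
contact_force: [0.7, -0.6, -1.1]
grip_width: 24.7
```

```bash
python3 - <<'E'
from h import *
c=save('wrist'); cv2.imwrite('pics/w6.png',cv2.resize(c['img'],(800,500),interpolation=2)[:,:,::-1])
s=ctrl.observe();print(s['tool_pos'],s['orientation'],s['time_s'],mf(s['tool_pos']))
E
```

```text
[506.779708    71.29495375  99.830031  ] [-3.14138907e+00  2.67408660e-04  9.82312087e-01] 13.4 [   0.23312372 -170.33628864]
```

View pics/w6.png

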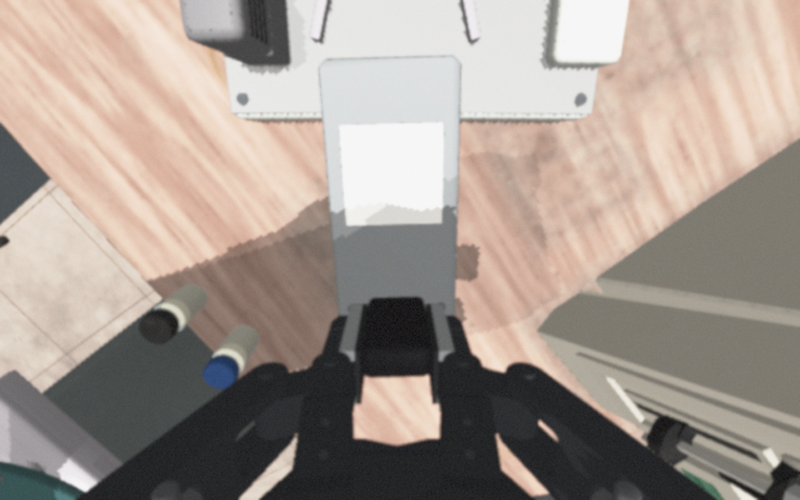

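The carrier is held with lead corners at (321,62) and (460,60), rear sides at u 338 and 455 on v=303, and deck screws at (242,99) and (580,99). Next I check pitch, yaw and offset.

```bash
python3 - <<'E'
from h import *
c=load('wrist');g=lambda u,v,z:onz(c,u/1.25,v/1.25,z)
a,b=g(242,99,40),g(580,99,40);th=np.arctan2(*(b-a)[[1,0]]);print('screws',mf(a),mf(b),th)
im=c['img'];gray=cv2.cvtColor(im,cv2.COLOR_RGB2GRAY).astype(float)
for v in (80,100,140,180,220,260,285):
    row=cv2.GaussianBlur(gray,(0,0),1)[round(v/1.25)];d=np.abs(np.gradient(row))
    L=240+np.argmax(d[240:278]);R=350+np.argmax(d[350:380])
    for z in (84.4,):
        P,Q=onz(c,L,round(v/1.25),z),onz(c,R,round(v/1.25),z);print(v,L*1.25,R*1.25,mf(P).round(1),mf(Q).round(1),'w',np.linalg.norm(P-Q).round(1))
print('lead',mf(g(390,58,84.4)))
print('ceramic',[mf(g(*p,84.4)).round(1) for p in[(340,124),(443,123),(346,224),(443,223)]])
E
```

```text
screws [-79.08742973 -74.65886362] [ 94.6889456  -74.79563534] -0.5882870557642743
80 317.5 461.25 [-30.9 -70.4] [ 25.7 -70.5] w 56.7
100 318.75 461.25 [-30.9 -77.8] [ 26.1 -77.9] w 57.0
140 325.0 457.5 [-29.3 -93.3] [ 25.4 -93.4] w 54.7
180 341.25 442.5 [ -23.4 -109.8] [  19.8 -109.9] w 43.1
220 345.0 441.25 [ -22.6 -127.4] [  19.9 -127.4] w 42.4
260 307.5 456.25 [ -40.6 -146.2] [  27.4 -146.3] w 68.0
285 337.5 455.0 [ -27.5 -158.7] [  27.5 -158.8] w 55.0
lead [ -2.28365525 -62.5984167 ]
ceramic [array([-22.8, -87. ]), array([ 19.1, -86.7]), array([ -22.2, -129.2]), array([  20.7, -128.8])]
```

>>> {"method": "move_arm", "body": {"motion": [[0,-0.0005,0.01,0.014,0.015],[0,0,0.015,0.013,0.015],[0,0,0.01,0,0.015],[0,0,0.003,0,0.015],[0.005,0,0.0005,0,0.015],[0.01,0,0,0,0.015],[0.01,0,0,0,0.015],[0,0,0,0,0.015]]}}

```text
time_s: 14.2
tool_pos: [522.2, 94.5, 61.3]
orientation: [3.141, -0.001, 0.958]
contact_force: [0.0, 0.8, 0.9]
grip_width: 24.8
```

```bash
python3 - <<'E'
from h import *
c=save('wrist'); cv2.imwrite('pics/w7.png',cv2.resize(c['img'],(800,500),interpolation=2)[:,:,::-1])
s=ctrl.observe();print(s['tool_pos'],s['orientation'],s['time_s'],mf(s['tool_pos']),s['contact_force'],s['torque'])
E
```

```text
[521.69991444  93.69262543  61.25102787] [ 3.14124652e+00 -1.23312097e-04  9.57339916e-01] 14.25 [   0.23701918 -143.42405645] [0.01746154 0.74575695 0.31587548] [ 0.11264707 -0.09492919 -0.00936109]
```

View pics/w7.png

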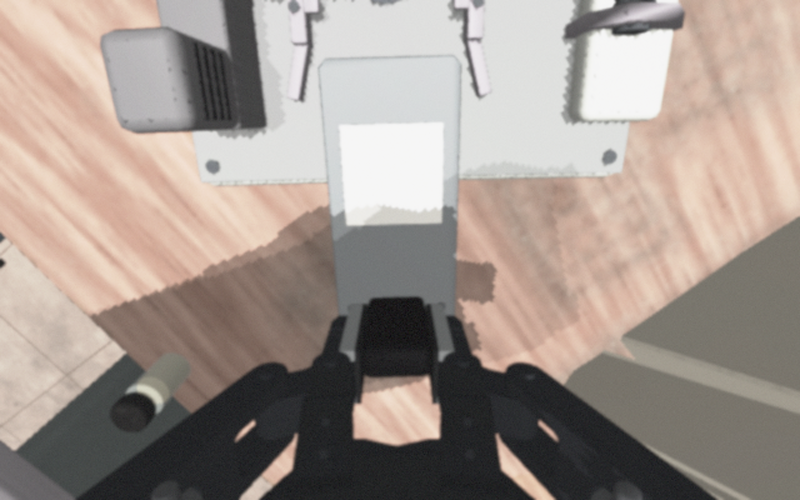

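```bash
python3 - <<'E'
from h import *
c=load('wrist');g=lambda u,v,z:onz(c,u/1.25,v/1.25,z)
a,b=g(212,166,40),g(609,157,40);th,o,e=rigid([(-78.4,-75.4),(95.4,-75.4)],[a,b]);print('meter',th,o)
R=np.array([[np.cos(th),-np.sin(th)],[np.sin(th),np.cos(th)]]);f=lambda p:(R.T@(p[:2]-o)).round(1)
print('sides',[f(g(u,v,46)) for u,v in[(318.5,85),(461,85),(337.5,285),(455,285)]])
print('ceramic',[f(g(*p,46)) for p in[(340,124),(443,123),(346,224),(443,223)]],'lead',f(g(390,57,46)))
print('kinks',[f(g(*p,50)) for p in[(311,42),(468,38)]],'flare ends',[f(g(*p,50)) for p in[(304,97),(481,92)]])
print('tcp',f(ctrl.observe()['tool_pos']))
E
```

```text
meter -0.5914534910962349 [600.97521146 213.91500401]
sides [array([-27.6, -44.5]), array([ 28.7, -45.8]), array([ -26.3, -131. ]), array([  28.6, -132.2])]
ceramic [array([-20.1, -59.4]), array([ 21.8, -60. ]), array([ -20.4, -101.6]), array([  22.5, -102.1])] lead [  0.9 -35.1]
kinks [array([-28.5, -29.8]), array([ 30.2, -29.8])] flare ends [array([-32.9, -49. ]), array([ 35.9, -48.8])]
tcp [   1.2 -144. ]
```

>>> {"method": "move_arm", "body": {"motion": [[0.01,-0.00025,0,0,0.015],[0.01,-0.00025,0,0,0.015],[0.01,-0.00025,0,0,0.015],[0.01,-0.00025,0,0,0.015],[0,0,0,0,0.015]]}}

```text
time_s: 14.75
tool_pos: [544.5, 127.6, 61.3]
orientation: [3.141, -0.001, 0.957]
contact_force: [1.3, 0.9, 3.0]
grip_width: 25.0
```

```bash
python3 - <<'E'
from h import *
s=ctrl.observe();print(s['tool_pos'],s['orientation'],mf(s['tool_pos']),'force meter',RM.T@s['contact_force'][:2],s['contact_force'][2],s['torque'])
E
```

```text
[544.45615675 127.62587475  61.30462962] [ 3.14104570e+00 -5.98060517e-04  9.57462088e-01] [   0.36911213 -102.56705552] force meter [0.55222853 1.50214647] 3.0108069775405086 [ 0.55828494 -0.29791516  0.05282325]
```

Sliding freely; lead is at about +6. Continue 40 mm.

>>> {"method": "move_arm", "body": {"motion": [[0.01,-0.00025,0,0,0.015],[0.01,-0.00025,0,0,0.015],[0.01,-0.00025,0,0,0.015],[0.006,-0.00015,0,0,0.015],[0.002,0,0,0,0.015],[0.002,0,0,0,0.015],[0,0,0,0,0.015]]}}

```text
time_s: 15.45
tool_pos: [566.3, 159.5, 61.5]
orientation: [3.141, -0.0, 0.956]
contact_force: [-0.3, -1.0, 4.0]
grip_width: 25.0
```

```bash
python3 - <<'E'
from h import *
s=ctrl.observe();print(s['tool_pos'],s['orientation'],mf(s['tool_pos']),'force meter',RM.T@s['contact_force'][:2],s['contact_force'][2],s['torque'])
E
```

```text
[566.29083678 159.4638739   61.45363082] [ 3.14115601e+00 -1.17767451e-04  9.55772070e-01] [  0.8955214  -63.96479735] force meter [ 0.28016824 -1.0130768 ] 4.036451981710299 [-0.2392394 -0.0283202 -0.013121 ]
```

>>> {"method": "move_arm", "body": {"motion": [[0.0015,0,0,0,0.015],[0.0015,0,0,0,0.015],[0,0,0,0,0.015],[0,0,0,0,0.015]]}}

```text
time_s: 15.85
tool_pos: [567.5, 161.1, 61.4]
orientation: [-3.142, 0.001, 0.955]
contact_force: [-4.8, -4.1, 9.4]
grip_width: 25.0
```

```bash
python3 - <<'E'
from h import *
s=ctrl.observe();print(s['tool_pos'],s['orientation'],mf(s['tool_pos']),'force meter',RM.T@s['contact_force'][:2],s['contact_force'][2],s['torque'])
c=save('wrist'); cv2.imwrite('pics/w8.png',cv2.resize(c['img'],(800,500),interpolation=2)[:,:,::-1])
E
```

```text
[567.50030093 161.11936613  61.42044782] [-3.14153236e+00  1.00970881e-03  9.55193933e-01] [  0.98458403 -61.91649907] force meter [-1.66552299 -6.07420468] 9.36224453742481 [-1.16371364  0.89943986  0.02423679]
```

View pics/w8.png

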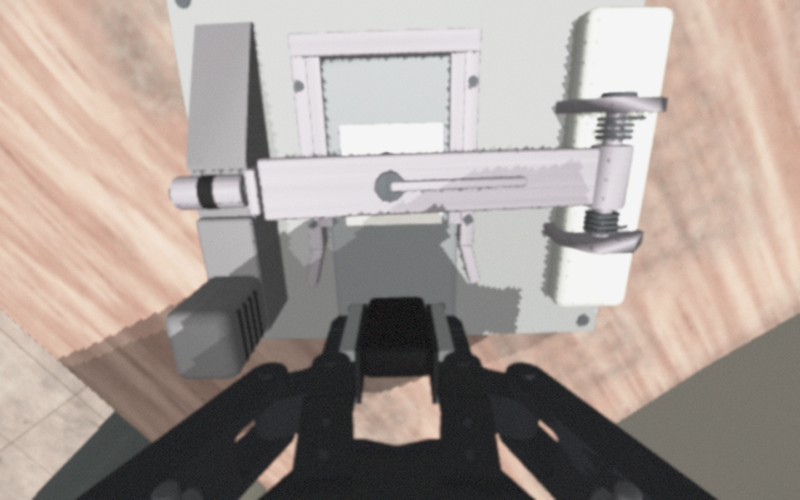

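The carrier's lead end meets the stop bar (v≈55) with a 6 N reaction. The plate lies under the propped arm, and the wedge is still seated with the roller at (208,190). I release and go to the wedge handle.

>>> {"method": "move_arm", "body": {"motion": [[0,0,0,0,0.04],[0,0,0,0,0.045],[0,0,0,0,0.045],[0,0,-0.02,0,0.045],[0,0,-0.04,0,0.045],[0,0,-0.03,-0.022,0.05],[0.01,-0.032,0,0,0.05],[0.0095,-0.032,0,0,0.05]]}}

```text
time_s: 16.7
tool_pos: [525.5, 214.1, 152.1]
orientation: [3.141, -0.002, 0.976]
contact_force: [-0.7, 1.9, -0.6]
grip_width: 49.7
```

```bash
python3 - <<'E'
from h import *
c=save('wrist');s=ctrl.observe();y=s['orientation'][2];print(s['tool_pos'],y,mf(s['tool_pos']),s['grip_width'],s['time_s'])
d=np.array([525.5,213.0])-s['tool_pos'][:2];print('shift',np.cos(y)*d[0]+np.sin(y)*d[1],np.sin(y)*d[0]-np.cos(y)*d[1],s['tool_pos'][2]-70.4)
cv2.imwrite('pics/w9.png',cv2.resize(c['img'],(800,500),interpolation=2)[:,:,::-1])
E
```

```text
[521.82299361 219.4260147  150.96841298] 0.9822089122102822 [-69.35228473 -38.7042918 ] 49.81428971024841 16.75
shift -3.3032569232616718 6.625898783204729 80.56841298334496
```

>>> {"method": "move_arm", "body": {"motion": [[0,0,0.02,0,0.05],[0,0,0,0,0.05],[0,0,0,0,0.05]]}}

```text
time_s: 17.05
tool_pos: [525.5, 213.3, 131.4]
orientation: [3.141, 0.001, 0.977]
contact_force: [0.7, -0.9, -0.9]
grip_width: 50.2
```

```bash
python3 - <<'E'
from h import *
c=save('wrist');s=ctrl.observe();y=s['orientation'][2];print(s['tool_pos'],y,mf(s['tool_pos']))
d=np.array([525.5,213.0])-s['tool_pos'][:2];print('shift',np.cos(y)*d[0]+np.sin(y)*d[1],np.sin(y)*d[0]-np.cos(y)*d[1],s['tool_pos'][2]-70.4)
# carrier check: white ceramic / stop region: white ceramic (z=46) blob
hsv=cv2.cvtColor(c['img'],cv2.COLOR_RGB2HSV)
m=((hsv[...,1]<15)&(hsv[...,2]>225)).astype(np.uint8)
n,l,st,ce=cv2.connectedComponentsWithStats(m)
for i in range(1,n):
    if st[i,4]>60: x0,y0,w,h=st[i,:4];print(st[i],[mf(onz(c,*p,46)).round(1) for p in[(x0,y0),(x0+w,y0),(x0,y0+h),(x0+w,y0+h)]])
E
```

```text
[525.86679105 213.29216781 131.81134555] 0.9770499716033749 [-62.58663439 -41.56826649]
shift -0.4473720672726893 -0.1405557981322071 61.411345548066976
[ 285   45  108  101 4166] [array([-84.6,  77.2]), array([-9.1, 76.9]), array([-87.4,   6.7]), array([-4.2,  6.2])]
[461  46  53   2  62] [array([38.9, 76.4]), array([77. , 76.8]), array([39.1, 75.1]), array([77.3, 75.5])]
[ 506   72   48   45 1764] [array([74.3, 59.5]), array([110.2,  60. ]), array([80.2, 27.9]), array([117.7,  28.1])]
[357  81  25   5  75] [array([-33.6,  53.2]), array([-15.5,  53.2]), array([-33.5,  49.8]), array([-15.3,  49.8])]
[373 126  56  17 832] [array([-20.4,  21.3]), array([22. , 21.2]), array([-19.8,   8.5]), array([23.4,  8.4])]
[501 126  11  16 131] [array([77.5, 21.2]), array([86.1, 21.2]), array([79.8,  9.1]), array([88.5,  9.1])]
[523 126  20  60 470] [array([94.8, 21.2]), array([110.6,  21.3]), array([104.9, -26.6]), array([121.8, -26.7])]
[493 173  11  13 107] [array([ 77.9, -15.6]), array([ 86.9, -15.7]), array([ 79.9, -26.5]), array([ 89. , -26.5])]
[371 175  53   6 220] [array([-20.1, -16.7]), array([ 22.3, -17. ]), array([-19.8, -21.7]), array([ 22.8, -22. ])]
[ 485  195   42   33 1081] [array([ 74.6, -34.1]), array([110. , -34.4]), array([ 79.8, -63.8]), array([116.7, -64.2])]
```

>>> {"method": "move_arm", "body": {"motion": [[0,0,0.03,0,0.05],[0,0,0.025,0,0.05],[0,0,0.006,0,0.05],[0,0,0,0,0.03],[0,0,0,0,0.01],[0,0,0,0,0.01],[0,0,0,0,0.01],[0,0,0,0,0.01]], "force": 80}}

```text
time_s: 17.9
tool_pos: [526.2, 213.6, 71.7]
orientation: [3.141, -0.001, 0.978]
contact_force: [-2.3, -2.3, 8.0]
grip_width: 21.0
```

>>> {"method": "move_arm", "body": {"motion": [[-0.006,0,0,0,0.01],[-0.01,0,0,0,0.01],[-0.01,0,0,0,0.01],[-0.012,0,0,0,0.01],[-0.012,0,0,0,0.01],[-0.015,0,0,0,0.01],[-0.015,0,0,0,0.01],[0,0,0,0,0.01]]}}

```text
time_s: 18.7
tool_pos: [480.3, 145.8, 71.2]
orientation: [3.142, -0.001, 0.976]
contact_force: [-5.0, -6.7, 14.8]
grip_width: 20.8
```

>>> {"method": "move_arm", "body": {"motion": [[-0.01,0,-0.004,0,0.01],[-0.015,0,-0.01,0,0.01],[-0.02,0,0,0,0.01],[-0.025,0.01,0,0,0.01],[-0.022,0.02,0,0,0.01],[0,0.01,0,0,0.01],[0,0,0,0,0.01],[0,0,0,0,0.01]]}}

```text
time_s: 19.5
tool_pos: [462.4, 49.2, 84.3]
orientation: [-3.141, 0.0, 0.978]
contact_force: [0.1, -0.1, -0.3]
grip_width: 20.7
```

```bash
python3 - <<'E'
from h import *
s=ctrl.observe();print(s['tool_pos'],s['orientation'],mf(s['tool_pos']),s['contact_force'],s['grip_width'])
c=save('wrist');im=c['img'];cv2.imwrite('pics/w10.png',im[:,:,::-1])
# tip edge of held wedge: brightness along column through its middle (col 316, normally tip at row 61)
g=cv2.GaussianBlur(cv2.cvtColor(im,cv2.COLOR_RGB2GRAY),(0,0),1).astype(int)
print('col316',[(r,g[r,316]) for r in range(46,80,3)]);print('row110',[(u,g[110,u]) for u in range(285,350,4)])
E
```

```text
[462.39373413  49.16713005  84.27262833] [-3.14135406e+00  1.62349167e-04  9.78020668e-01] [ -24.44555587 -213.35626113] [ 0.09365905 -0.11414071 -0.31068112] 20.66380340156954
col316 [(46, np.int64(214)), (49, np.int64(217)), (52, np.int64(216)), (55, np.int64(211)), (58, np.int64(207)), (61, np.int64(202)), (64, np.int64(188)), (67, np.int64(186)), (70, np.int64(186)), (73, np.int64(186)), (76, np.int64(186)), (79, np.int64(186))]
row110 [(285, np.int64(196)), (289, np.int64(190)), (293, np.int64(185)), (297, np.int64(188)), (301, np.int64(188)), (305, np.int64(188)), (309, np.int64(188)), (313, np.int64(189)), (317, np.int64(189)), (321, np.int64(191)), (325, np.int64(193)), (329, np.int64(195)), (333, np.int64(198)), (337, np.int64(196)), (341, np.int64(193)), (345, np.int64(207)), (349, np.int64(208))]
```

The wedge is held level as before. Lowering it to the worktop (contact expected at TCP z≈31).

>>> {"method": "move_arm", "body": {"motion": [[0,0,0.02,0,0.01],[0,0,0.02,0,0.01],[0,0,0.008,0,0.01],[0,0,0.004,0,0.01],[0,0,0.0015,0,0.01],[0,0,0,0,0.01]]}}

```text
time_s: 20.15
tool_pos: [462.2, 49.0, 31.7]
orientation: [-3.14, -0.001, 0.978]
contact_force: [-9.3, -0.4, 18.0]
grip_width: 20.9
```

>>> {"method": "move_arm", "body": {"motion": [[0,0,-0.001,0,0.02],[0,0,0,0,0.04],[0,0,0,0,0.05],[0,0,0,0,0.05],[0,0,-0.02,0,0.05],[0,0,-0.04,0,0.05],[0,0,-0.05,0,0.05],[0,0,-0.05,0,0.05]]}}

```text
time_s: 20.95
tool_pos: [462.0, 48.0, 193.2]
orientation: [-3.141, 0.002, 0.977]
contact_force: [0.8, 1.3, 1.0]
grip_width: 49.8
```

>>> {"method": "move_arm", "body": {"motion": [[0,0,-0.05,0,0.05],[0,0,-0.04,0,0.05],[0,0,0,0,0.05],[0,0,0,0,0.05]]}}

```text
time_s: 21.35
tool_pos: [462.6, 49.2, 282.1]
orientation: [-3.141, -0.002, 0.979]
contact_force: [-0.1, 0.1, -0.8]
grip_width: 49.8
```

```bash
python3 - <<'E'
from h import *
s=ctrl.observe();print(s['tool_pos'],s['orientation'],s['contact_force'],s['time_s'])
c=save('wrist');d=load('wrist');im=c['img'];hsv=cv2.cvtColor(im,cv2.COLOR_RGB2HSV)
T=s['tool_pos']
# predicted outline points of the wedge standing level, check edges there
th=s['orientation'][2]-np.pi/2;R=np.array([[np.cos(th),-np.sin(th)],[np.sin(th),np.cos(th)]])
o=np.array([462.2,49.0])+R@np.array([0,41.2])
W=lambda x,y,z:np.r_[o+R@np.array([x,y]),z]
for n,p in{'tip':W(0,61,3),'crest':W(0,9,27.5),'handletop':W(0,-46,62)}.items(): print(n,proj(c,p)[0].round(1))
for n,p in{'tipL':W(-11,61,3),'tipR':W(11,61,3)}.items(): print(n,proj(c,p)[0].round(1))
m=((hsv[...,1]<40)).astype(np.uint8);p=proj(c,W(0,40,13))[0].astype(int)
k,l,st,ce=cv2.connectedComponentsWithStats(m);print('wedge blob',st[l[p[1],p[0]]])
cc=[x for x in cv2.findContours((l==l[p[1],p[0]]).astype(np.uint8),0,2)[0]];print(cv2.minAreaRect(max(cc,key=cv2.contourArea)))
# carrier ceramic
b=((hsv[...,1]<15)&(hsv[...,2]>225)).astype(np.uint8);k,l,st,ce=cv2.connectedComponentsWithStats(b)
for i in range(1,k):
    if st[i,4]>60: x,y,w,h=st[i,:4];print('white',st[i],mf(onz(c,x,y,46)).round(1),mf(onz(c,x+w,y+h,46)).round(1))
# vials etc unchanged: scene diff around them
a=load('scene')['img'].astype(int);e=save('scene')['img'].astype(int)
for n,(u,v) in{'vial_d':(250,221),'vial_b':(264,224),'thick':(370,256),'dropper':(425,248)}.items(): print(n,np.abs(a-e)[v-8:v+8,u-8:u+8].mean().round(1))
E
```

```text
[462.56725593  49.22669576 282.12943783] [-3.14138821e+00 -1.97327194e-03  9.78835688e-01] [-0.08333345  0.14649158 -0.83691651] 21.35
tip [317.   83.6]
crest [317. 125.]
handletop [317.1 172.2]
tipL [308.7  83.6]
tipR [325.2  83.6]
wedge blob [ 308   83   19   99 1774]
((317.0, 132.0), (98.0, 18.0), 90.0)
white [ 263    0  160   58 5197] [-83.8 -24.5] [100.7 -85. ]
white [404   1  30  31 814] [ 73.7 -26.1] [110.8 -57.3]
white [ 576    0   64   36 1133] [271.6 -21.6] [360.9 -56.6]
white [   1  213  145  116 4098] [-476. -278.] [-302.4 -479.9]
white [502 238  31  38 502] [ 239.7 -320. ] [ 300.9 -384.4]
white [194 350  23  20 185] [-230.2 -522.8] [-197.2 -566.8]
vial_d 6.0
vial_b 13.5
thick 6.3
dropper 5.1
```

>>> {"method": "move_arm", "body": {"motion": [[0.04,0.006,0.01,0,0.05],[0.04,0.006,0.01,0,0.05],[0.04,0.006,0.01,0,0.05],[0.03,0.006,0.01,0,0.05],[0,0,0,0,0.05],[0,0,0,0,0.05],[0,0,0,0,0.05]]}}

```text
time_s: 22.15
tool_pos: [565.8, 158.4, 241.3]
orientation: [-3.141, 0.001, 0.976]
contact_force: [-0.2, -0.4, 0.1]
grip_width: 49.8
```

```bash
python3 - <<'E'
from h import *
s=ctrl.observe();print(s['tool_pos'],mf(s['tool_pos']),s['time_s'])
c=save('wrist');im=c['img'];hsv=cv2.cvtColor(im,cv2.COLOR_RGB2HSV)
M=lambda x,y,z:np.r_[O+RM@np.array([x,y]),z]
b=((hsv[...,1]<15)&(hsv[...,2]>225)).astype(np.uint8);k,l,st,ce=cv2.connectedComponentsWithStats(b)
for i in range(1,k):
    if st[i,4]>40:
        x,y,w,h=st[i,:4];p,q=mf(onz(c,x,y,46)),mf(onz(c,x+w,y+h,46))
        if abs((p+q)[0])<140 and abs((p+q)[1])<140: print('white',st[i],p.round(1),q.round(1))
# dark band on the roller, black grip block
u0,v0=proj(c,M(-64,0,60))[0].astype(int);print('roller expected',[(z,proj(c,M(-64,0,z))[0].round(1)) for z in(54,60,72)])
g=cv2.cvtColor(im,cv2.COLOR_RGB2GRAY);r=g[v0-16:v0+17,u0-16:u0+17];yy,xx=np.nonzero(r<70);print('dark',len(yy),xx.mean()+u0-16 if len(xx) else 0,yy.mean()+v0-16 if len(yy) else 0)
print('block top expected',proj(c,M(0,-62,90))[0].round(1));u1,v1=proj(c,M(0,-62,90))[0].astype(int)
r=g[v1-20:v1+21,u1-20:u1+21];yy,xx=np.nonzero(r<60);print('block dark',len(yy),xx.mean()+u1-20,yy.mean()+v1-20, xx.min()+u1-20,xx.max()+u1-20,yy.min()+v1-20,yy.max()+v1-20)
print('band col mins')
for u in range(u0-8,u0+9,2): print(u,g[v0-10:v0+11:2,u])
E
```

```text
[565.80739285 158.38462266 241.32651963] [  1.09134647 -65.13105368] 22.15
white [ 235   37  183   75 8804] [-82.2  78.7] [112.7   2.5]
white [ 273   94  117   41 2307] [-46.   22.4] [ 83.4 -22.4]
white [ 242  122   51   47 1129] [-82.1  -6.7] [-27.1 -60.8]
roller expected [(54, array([256.4, 116. ])), (60, array([255.3, 116.4])), (72, array([253. , 117.1]))]
dark 17 253.52941176470586 115.76470588235293
block top expected [316.2 179.9]
block dark 430 316.88837209302324 174.96511627906978 306 328 165 184
band col mins
247 [230 229 205 192 221 226 209 172 210 229 229]
249 [230 229 202 188 215 220 205 171 208 229 228]
251 [229 229 182 128 142 148 145 141 202 228 230]
253 [230 228 166  60  64  61  60  73 178 227 229]
255 [229 228 167  88 103 106  96  75 174 226 228]
257 [229 227 183 173 205 216 195 147 192 228 229]
259 [230 227 191 188 217 226 215 178 211 229 228]
261 [230 227 190 187 218 226 216 183 212 230 229]
263 [230 226 191 183 215 223 217 184 209 230 229]
```

```bash
python3 - <<'E'
from h import *
from scipy.spatial.transform import Rotation as Ro
s=ctrl.observe();c=load('wrist')
def Tm(p,e): m=np.eye(4);m[:3,:3]=Ro.from_euler('xyz',e).as_matrix();m[:3,3]=p;return m
C=np.eye(4);C[:3,:3]=cv2.Rodrigues(c['rvec'])[0];C[:3,3]=np.ravel(c['tvec'])
X=C@Tm(s['tool_pos'],s['orientation'])        # tool->camera, fixed
C8=X@np.linalg.inv(Tm([567.5,161.1,61.4],[-3.1415,.001,.955]))
c8=dict(c);c8['rvec']=cv2.Rodrigues(C8[:3,:3])[0].ravel();c8['tvec']=C8[:3,3]
im8=cv2.cvtColor(cv2.imread('pics/w8.png'),cv2.COLOR_BGR2GRAY)[170:212,190:228];yy,xx=np.nonzero(im8<60);p=((xx.mean()+190)/1.25,(yy.mean()+170)/1.25)
q=mf(onz(c8,*p,72));print('propped band px',p,'meter at z72',q)
X0=q[0]
for z in(54,56,58,60,62,66,72): print(z,mf(onz(c,253.7,115.8,z)).round(2))
E
```

```text
propped band px (np.float64(164.19942028985506), np.float64(153.3704347826087)) meter at z72 [-66.37281696   0.18563324]
54 [-66.89   0.26]
56 [-66.48   0.37]
58 [-66.07   0.49]
60 [-65.65   0.6 ]
62 [-65.24   0.72]
66 [-64.41   0.94]
72 [-63.17   1.29]
```

```bash
python3 -c "
from bench import ctrl
print(ctrl.close_job(), ctrl.observe()['time_s'])"
```

```text
the job is handed in; nothing more can be done
the job is handed in; nothing more can be done
```

The job is handed in, at about 22 s of the 69 s allowed. The thin carrier is home under the clamped arm, and the wedge is standing on the worktop to the right of the meter.

- **Propping:** I pushed the wedge in along x −64 mm. Its tip measured y 60.5 mm, so the wedge was at about y −0.5 mm with the roller in its seat.
- **Carrier:** I slid the thin carrier in until the stop pushed back with about 6 N. After I let go, its white ceramic square put the leading end at about 46 mm, centred to about 1 mm within the camera calibration error.
- **Clamping:** I drew the wedge out and put it down. Its outline in the wrist image matched the prediction for standing level.
- **Arm:** The roller came out at a height of about 56–60 mm. That fits the arm resting on the 6 mm plate (60 mm expected, 72 mm propped).
- **Bystanders:** I came near none of them with the gripper. A before/after comparison of the scene images showed small changes, the largest at the blue-capped vial. I took that for shadow and did not measure positions.

Two checks were weak. The last ceramic measurement read about 1 mm farther in than the earlier one, because its outline merged with the arm. The roller height is good only to about 3 mm. The 12-picture viewing limit was used up, so the final state was checked only by numbers, not by eye.

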